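Level the shoe plate and hold the brush ready over the toe

TASK

The plate that carries the shoe on the shoe-care stand is tipped toe-down: turn the stand's tilt knob until the plate is level. Then draw the shoe brush up out of its leaning holder by its handle, turn it level with the bristles downwards and hold it raised over the toe of that shoe, roughly in line with the shoe and a few centimetres above it, not touching it. Finish while still holding the brush still there; do not put it down or let go, and do not push the other things on the counter about.

Things in the scene. Friction and masses are not known exactly. Their poses are not given: they have to be found in the camera images.
- shoe_stand: Fixed shoe-care stand: dark wood base 270 x 120 x 14 mm with a tilting wooden plate in a yoke and, on its left (+y), a steel gearbox with the tilt knob. Origin: centre of the base's underside. Its -x axis points to the toe of the shoe, towards the robot, yaw within 0.3 rad of 0. On the plate a brown laced shoe 280 x 100 mm is fixed; its shoe tree's knob is the top, 0.20 m above the counter.
- shoe_plate (a joint): Tilt of the shoe plate, rad: 0 level, negative toe-down (starts 0.10 to 0.24 toe-down), positive toe-up; limits -0.3, 0.1. Pivot: along the stand's y, 55 mm above its origin. The plate is 270 x 96 x 10 mm, its underside at the pivot. The tilt knob drives it, 0.1 rad for each rad of knob; it stays where left.
- tilt_knob (a joint): Turn of the tilt knob, rad: 0 when the plate is level, grows clockwise seen from above; clockwise raises the toe. Starts at -2.4 to -1.0, limits -3 and 1. At value v its bar grip lies along the stand's x axis turned by -v about the vertical (bar yaw = stand yaw - v). Light friction, 0.06 N m.
- tilt_knob_grip (a point): Point on the tilt knob's vertical axis to grip at: 60 mm ahead (-x) and 115 mm left (+y) of the stand's origin, 94 mm above the counter. The knob is a black bar 46 mm long, 14 mm thick, its top 9 mm above this point and 24 mm of bar below, on a disc of 46 mm diameter. The shoe's flank is 65 to 70 mm away.
- shoe_toe (a point): Top of the shoe's toe cap, 85 mm ahead (-x) of the plate's pivot; 132 mm above the counter when the plate is level. The instep behind it rises 20 mm higher within 60 mm. Axes as the stand's when level, tilting with the plate.
- brush_holder: Fixed leaning holder: open-topped dark wood pocket, 70 mm deep, inside 56 x 44 mm, walls 5 mm, on a steel foot 150 x 100 mm. Origin: on the counter under the pocket. The pocket's axis leans, 50 degrees up from the counter, its mouth up and towards the holder's -x side (the robot). The brush comes out only along that axis. Yaw within 0.3 rad of 0.
- brush: Loose wooden shoe brush, 200 mm long, 0.10 to 0.21 kg, head down in the holder. Origin: on the handle's axis where to grip it. x points along the brush to its head, z out of its back, bristles at -z. Handle: 22 mm wide (y), 16 mm thick (z), x = -70 to 35 mm. Starts with the origin 61 mm ahead (-x) and 136 mm above the holder's origin, x pointing 50 degrees down, yaw as the holder's.
- brush_face (a point): Centre of the brush's bristle face: x = 82.5, z = -30 mm in the brush's frame, whose axes it shares. The head is 95 mm long (brush x = 35 to 130 mm), 50 mm wide, 16 mm thick with 22 mm of stiff bristles below; the brush's centre of mass is at x about 45 mm. In the holder the part beyond x = 60 mm is inside the pocket.
- other_shoe: The loose other shoe of the pair, standing on the counter at the left, not on the stand: a bystander. Origin: centre of its underside.
- tin_a: Bystander: steel polish tin, 77 mm across, 25 mm high. Origin: centre of its underside.
- tin_b: Bystander: brass polish tin, 58 mm across, 25 mm high. Origin: centre of its underside.
- dauber: Bystander: small brush 130 mm long lying bristles down on the counter between stand and holder, 32 mm high. Origin: on the counter under its handle.
- bottle: Bystander: amber bottle, 60 mm across, 118 mm high, at the right. Origin: centre of its underside.
Mind the look-alikes: they are no part of the job. Leave any green or turquoise look-alike of the brush alone.

How it is judged (in metres and radians):
On the way, in this order (a step that is already met when the one before it is completed fails the run):
1. the shoe plate is level within 2 degrees, the brush still in its holder (value of joint shoe_plate between -0.035 and 0.035 rad and distance of brush from where it was at the start of the episode below 0.02 m), for 0.2 s.
2. the brush is drawn clear of the holder in the fingers (distance of brush from where it was at the start of the episode above 0.075 m and contact force between brush and brush_holder below 0.2 N and contact force between the fingers and brush above 2 N), for 0.1 s.
At the end, for the whole second after the job is handed in: Plate level within 2 degrees; the brush held still in the fingers, nothing else carrying it, back up and level within 15 degrees, in line with the stand within 25 degrees (either way round), its bristle face centred within 45 mm of shoe_toe horizontally and 12 to 100 mm above it (value of joint shoe_plate between -0.035 and 0.035 rad and angle between brush's own z axis and vertical below 0.26 rad and angle between the x axis of brush and the x axis of shoe_stand, either way round below 0.45 rad and horizontal distance between brush_face and shoe_toe below 0.045 m and z of brush_face in the frame of shoe_toe between 0.012 and 0.1 m and contact force between the fingers and brush above 2 N and contact force between brush and shoe_stand below 0.3 N and contact force between brush and brush_holder below 0.3 N and linear speed of brush below 0.04 m/s and angular speed of brush below 0.3 rad/s); the arm keeps its last pose, push and grip.
It fails at once if the brush presses on the shoe or the stand with more than 2 N (contact force between brush and shoe_stand above 2 N).
It fails at once if another thing on the counter is pushed more than 30 mm away (distance of any of other_shoe, tin_a, tin_b, dauber, bottle from where it was at the start of the episode above 0.03 m).
It also fails if it takes over 62 s, if anything falls off the work surface, if the arm or the gripper's body presses on something with over 40 N, if the wrist force passes 120 N, or if a joint passes its speed limit or range.

ROBOT

A 6-joint arm with a two-finger parallel gripper is mounted at the origin on the work surface. World frame = base frame: x ahead of the robot, y to its left, z up, the work surface at z = 0. Lengths are in m, angles in degrees, forces in N, time in s.
With the tool pointing down it reaches from about 0.225 to 0.875 m from the base axis. Payload 3.4 kg.
Tool frame: the origin (TCP) lies between the finger pads; the fingertips stand 22 mm ahead of it and the grasp point (between the pads) lies 3 mm ahead of it; z points along the fingers, y is the line along which they close (so a half turn about z gives the same grasp; the last joint's range is limited). The gripper opens to 85 mm and grips with 20 to 120 N. Pads are 22 mm wide; open, the fingers measure 114 mm over their backs; the gripper's body (76 mm by 85 mm) begins 54 mm behind the grasp point. The pads swing forward as they close: fully open they stand 13 mm farther back than shut.
Start: joints at [-80.73, 15.808, 86.224, -0, 77.962, -6.933], TCP at [0.16, -0.552, 0.253] pointing down, gripper open.
Joint ranges: [-165.64, 165.64], [-43.16, 119.46], [12.63, 154.43], [-67.54, 247.53], [6.08, 155.33], [-154.97, 154.97]. Speed limits (degrees/s): [147.25, 147.25, 180, 180, 180, 180].

INTERFACE

Orientations are given as [roll, pitch, yaw] about the fixed x, y, z axes, in that order (R = Rz(yaw) Ry(pitch) Rx(roll)).
In Python, from station import robot gives the robot as it stands.
- The arm moves only by the shell command python3 -m jog 'ROWS' [OPENING] [FORCE]. ROWS is text: rows parted by semicolons, each of 4 numbers parted by spaces: the shift along the tool's x, y, z scaled (see below), then the turn about the tool's z scaled (see below). A call has 1 to 5 rows; each row is the pose to reach, as a shift and turn from the pose commanded when the call began, along the tool's axes at that moment, turning the shorter way round; what a row does not reach only later rows make up. The controller multiplies each number of a shift by 0.25 m and each number of a turn by pi rad. A row lasts 1/10 s, in which the tool goes at most 50 mm and 8.59 degrees, less where a joint would pass 70% of its speed; a pose out of reach is approached as far as the arm can. A call with a number of a shift or a turn outside -1 to 1 is refused whole. A call with a gripper value outside its range is refused whole. OPENING is the opening, from 0 (shut) to 1 (fully open), set as the call begins (- or left out, the last holds). The fingers move at their own pace and stop on an object; FORCE is the grip in N (left out, the last holds). Time passes only in rows, so rows that repeat a pose let the fingers close. It gives the time, the measured TCP pose, the force, the opening and the grip force at its end, in the units of the state.
- robot.read_state(): the state, without advancing time (a new reading comes with each control period).
- robot.capture(name): name is "scene" or "side" or "wrist"; returns the picture (400x640x3 uint8, blue, green, red); there is no depth.
- robot.calibration(name): a dict with "fx", "fy", "cx", "cy" (pixels), "R" (3x3) and "t" (3): a world point X has camera coordinates R X + t; the wrist camera has in their place "hand_eye" (4x4, takes a point from camera to tool coordinates, whose origin is the TCP and whose axes are the flange's). Camera axes: x right, y down, z forward; pixel columns grow to the right and rows downward; lengths in m; the calibration is good to about 2 mm. A picture is of the moment at which its call begins: read the wrist's pose just before it. calibration takes no time and is no camera call.
- robot.close_job(): hands the job in; it is judged then, once.
Trained networks look in the newest picture that a camera, given by its name, has taken for a name from the list of things; names that differ only in an ending like _2 or _b are one class to them, and where a whole thing is asked for, a point or a joint stands for the part that bears it (a point fixed in the world has none). Each returns a list of dicts, best first, with "conf" (0 to 1); they miss things now and then, are a little off and sometimes report something else, mostly with a low value. They report only what shows in the picture. A call takes as long as a camera call. They do not tell look-alikes from the thing itself.
- robot.boxes_of(thing, camera): "at" ([x, y, z] in m, in world coordinates, good to about 4 mm: the middle of the surface that is visible of it).
- robot.outline_of(thing, camera): "mask" (400x640 bool, what is visible of it).
The state is a dict: "t": time; "qpos": joint angles; "joint_velocities": joint speeds; "tau": joint torques, N m; "eef_pos": TCP position; "orientation": TCP orientation; "wrist_force": force on the tool from outside, world axes, zero at the start; "wrist_torque": the same for the moment, N m; "grip_width": finger opening in m; "finger_force": force on a finger pad.
Only numpy, scipy, OpenCV 4.12 (cv2) and the standard library are available. Lean on these libraries where they do the work, as an engineer would, in place of code of your own. Each camera call takes 0.05 s, during which the arm holds its last target. There are 200 camera calls.

## Working session

There is one attempt and no reset: what is moved stays moved. The work goes in short steps, Python scripts to look and compute and a shell command to move; the robot and the scene stay as the last step left them, time stands still between calls to the robot, and variables do not carry over. Pictures are saved under pics/ and viewed, at most 10 in all, crops included, and the job is handed in when it is done.

```bash
ls; mkdir -p pics; python3 - <<'E'
from station import robot
import cv2,numpy as np
for c in ["scene","side"]:
    im=robot.capture(c); cv2.imwrite(f"pics/{c}0.png",im)
    for n in ["shoe_stand","tilt_knob","brush_holder","brush","shoe_toe","dauber","other_shoe","bottle","tin_a"]:
        r=robot.boxes_of(n,c); print(c,n,[(np.round(d["at"],3).tolist(),round(d["conf"],2)) for d in r][:4])
    k=robot.calibration(c); print({a:np.round(b,3).tolist() for a,b in k.items()})
print(robot.calibration("wrist"))
E
```

```text
pics
scene shoe_stand [([0.683, 0.137, 0.095], 0.62), ([0.648, 0.038, 0.022], 0.56)]
scene tilt_knob []
scene brush_holder [([0.663, -0.223, 0.021], 0.9)]
scene brush [([0.582, -0.225, 0.126], 0.86), ([0.201, -0.284, 0.036], 0.61)]
scene shoe_toe [([0.683, 0.135, 0.116], 0.87)]
scene dauber [([0.648, 0.035, 0.023], 0.59)]
scene other_shoe [([0.578, 0.476, 0.055], 0.89)]
scene bottle [([0.635, -0.469, 0.078], 0.76)]
scene tin_a [([0.799, 0.028, 0.027], 0.76), ([0.432, 0.052, 0.026], 0.68)]
{'fx': 368.936, 'fy': 368.936, 'cx': 322.545, 'cy': 198.631, 'R': [[0.845, 0.535, 0.013], [0.366, -0.56, -0.743], [-0.39, 0.632, -0.669]], 't': [-0.451, -0.099, 1.423]}
side shoe_stand [([0.634, 0.212, 0.088], 0.56)]
side tilt_knob [([0.638, 0.195, 0.121], 0.74), ([0.621, 0.308, 0.088], 0.44)]
side brush_holder [([0.642, -0.179, 0.022], 0.71)]
side brush [([0.582, -0.211, 0.126], 0.8), ([0.404, -0.195, 0.039], 0.68)]
side shoe_toe [([0.635, 0.198, 0.122], 0.83)]
side dauber [([0.64, 0.046, 0.02], 0.65), ([0.635, 0.194, 0.12], 0.24)]
side other_shoe [([0.545, 0.52, 0.067], 0.64)]
side bottle [([0.614, -0.436, 0.074], 0.59)]
side tin_a [([0.427, 0.066, 0.024], 0.67)]
{'fx': 513.943, 'fy': 513.943, 'cx': 324.822, 'cy': 205.975, 'R': [[-0.958, -0.287, 0.018], [-0.234, 0.741, -0.63], [0.167, -0.607, -0.777]], 't': [0.468, 0.171, 1.682]}
{'fx': 313.03109812458774, 'fy': 313.03109812458774, 'cx': 321.1411168946531, 'cy': 197.95653294962483, 'hand_eye': array([[ 4.04394687e-04, -9.51318257e-01, -3.08210009e-01,
         7.95200346e-02],
       [ 9.99999436e-01,  6.87393361e-04, -8.09627813e-04,
         3.76112916e-04],
       [ 9.82075234e-04, -3.08209508e-01,  9.51317999e-01,
        -1.20037662e-01],
       [ 0.00000000e+00,  0.00000000e+00,  0.00000000e+00,
         1.00000000e+00]])}
```

View pics/scene0.png

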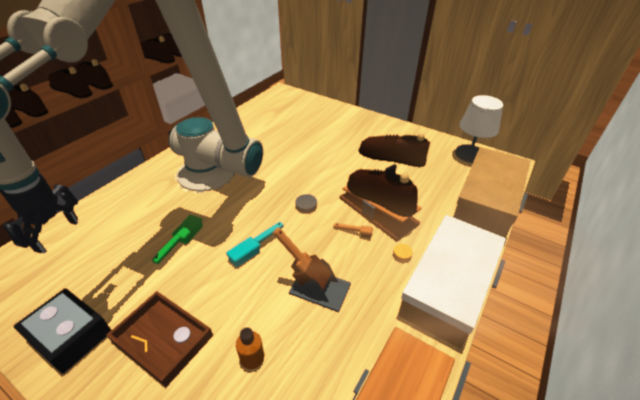

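View pics/side0.png

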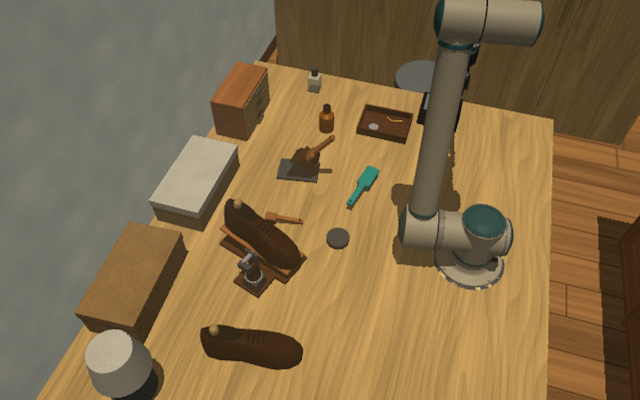

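The brush candidates in the scene picture are:
- brown, in the holder, about (292,248)
- green, about (178,238)
- turquoise, about (255,243)

The last two lie loose on the counter. The brown one fits: it is wooden and head down in the leaning holder. The stand with the knob is at side (252,268). I'll confirm both in one enlarged crop.

```bash
python3 - <<'E'
import cv2,numpy as np
s=cv2.imread("pics/side0.png"); c=cv2.imread("pics/scene0.png")
a=cv2.resize(s[190:300,210:310],(500,550),interpolation=cv2.INTER_CUBIC)
b=cv2.resize(c[215:315,265:355],(300,333),interpolation=cv2.INTER_CUBIC)
d=cv2.resize(s[125:190,270:345],(300,217)[:2] if 0 else (250,217),interpolation=cv2.INTER_CUBIC)
o=np.zeros((550,800,3),np.uint8); o[:,:500]=a; o[:333,500:]=b; o[333:550,500:750]=d
cv2.imwrite("pics/crop1.png",o)
E
```

```text
(no output)
```

View pics/crop1.png

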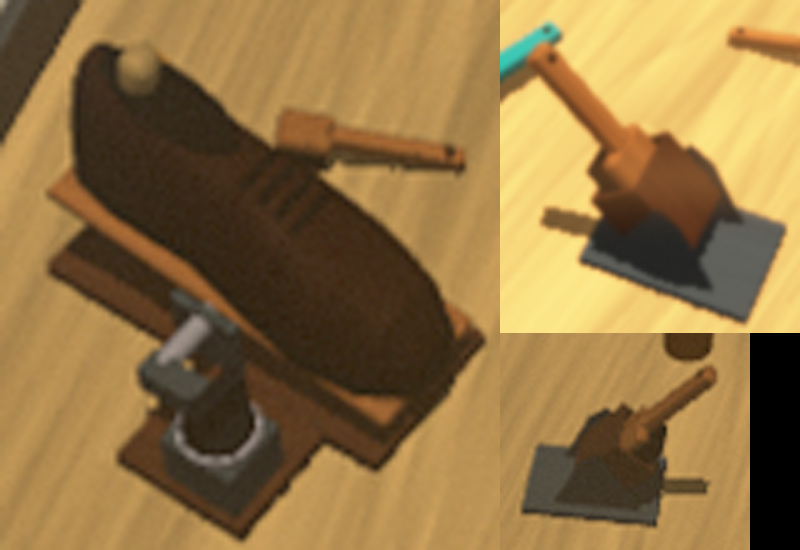

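The crop shows the brown brush with its handle out of the holder, so the target is confirmed. It also shows the stand with its knob (silver ring at side px ~(253,277)) and the base corners at side px (220,243), (285.6,283.6) and (307,258).

```bash
cat > h.py <<'E'
from station import robot
import numpy as np
from scipy.spatial.transform import Rotation as Ro
def cam(n,st=None):
    k=robot.calibration(n); K=np.array([[k["fx"],0,k["cx"]],[0,k["fy"],k["cy"]],[0,0,1]])
    if n=="wrist":
        T=np.eye(4); T[:3,:3]=Ro.from_euler("xyz",st["orientation"],degrees=True).as_matrix(); T[:3,3]=st["eef_pos"]
        M=np.linalg.inv(T@np.array(k["hand_eye"])); return K,M[:3,:3],M[:3,3]
    return K,np.array(k["R"]),np.array(k["t"])
def proj(c,X):
    K,R,t=c; p=(np.atleast_2d(X)@R.T+t)@K.T; return p[:,:2]/p[:,2:]
def at_z(c,u,v,z):
    K,R,t=c; d=R.T@np.linalg.solve(K,[u,v,1]); o=-R.T@t; return o+d*(z-o[2])/d[2]
E
python3 - <<'E'
from h import *
c=cam("side")
P=lambda x,y:(210+x/5,190+y/5)
for n,p,z in [("heelL",(50,268),0),("toeL",(378,470),0),("toeLtop",(378,445),.014),("toeR",(485,338),.014),("ring",(215,440),.05),("gb corner",(242,540),0),("gbheel",(120,460),0)]:
    print(n,at_z(c,*P(*p),z).round(3))
s=cam("scene")
for n,p,z in [("foot1",(745,322),0),("foot2",(785,230),0),("foot3",(582,258),0),("handleend",(545,50),.19)]:
    print(n,at_z(s,265+(p[0]-500)/3.333,215+p[1]/3.33,z).round(3))
print(robot.read_state())
E
```

```text
heelL [0.794 0.188 0.   ]
toeL [0.536 0.268 0.   ]
toeLtop [0.539 0.259 0.014]
toeR [0.5   0.163 0.014]
ring [0.626 0.305 0.05 ]
gb corner [ 0.599  0.339 -0.   ]
gbheel [0.693 0.309 0.   ]
foot1 [ 0.734 -0.236  0.   ]
foot2 [ 0.718 -0.142  0.   ]
foot3 [ 0.589 -0.259  0.   ]
handleend [ 0.537 -0.221  0.19 ]
{'t': 1.0, 'qpos': array([-8.07300126e+01,  1.58077201e+01,  8.62257779e+01, -2.67636005e-03,
        7.79614956e+01, -6.93388142e+00]), 'joint_velocities': array([ 0.02291031,  0.10147895,  0.06802817,  0.12611057,  0.12216972,
       -0.03634603]), 'tau': array([ 4.09047543e-04, -4.16666186e+01, -2.46106875e+01, -2.63649436e-04,
        1.02197787e-04,  9.39181916e-06]), 'eef_pos': array([ 0.16042993, -0.55218904,  0.25332039]), 'orientation': array([1.79995346e+02, 3.20279773e-03, 1.62044268e+01]), 'wrist_force': array([ 0.51589996, -0.07785984, -0.17709052]), 'wrist_torque': array([ 0.04499396, -0.05656567,  0.04307007]), 'finger_force': 0.0, 'grip_width': 0.08527325764473066}
```

```bash
python3 -m jog '0 0 -0.3 0;0.3 -0.3 -0.3 0;0.6 -0.6 -0.3 0;0.64 -0.64 -0.3 0;0.64 -0.64 -0.3 0' 1 && python3 -m jog '0.68 -0.68 0 0;0.68 -0.68 0 0;0.68 -0.68 0 0;0.68 -0.68 0 0;0.68 -0.68 0 0' && python3 -m jog '0.68 -0.68 0 0;0.68 -0.68 0 0;0.68 -0.68 0 0;0.68 -0.68 0 0;0.68 -0.68 0 0'
```

```text
t: 1.5
eef_pos: [0.2565, -0.3768, 0.3266]
orientation: [180.0, -0.0, 16.1]
wrist_force: [0.4, -0.5, 0.4]
grip_width: 0.0851
finger_force: 0.0
t: 2.0
eef_pos: [0.3723, -0.1653, 0.3266]
orientation: [180.0, -0.1, 16.2]
wrist_force: [-0.1, -0.0, 0.3]
grip_width: 0.0853
finger_force: 0.0
t: 2.5
eef_pos: [0.4884, 0.0456, 0.3264]
orientation: [-180.0, -0.1, 16.3]
wrist_force: [0.8, -0.1, -0.2]
grip_width: 0.0855
finger_force: 0.0
```

```bash
python3 -m jog '0.66 -0.66 0 -0.24;0.66 -0.66 0 -0.24;0.66 -0.66 0 -0.24;0.66 -0.66 0 -0.24;0.66 -0.66 0 -0.24' && python3 -m jog '0 -0.24 0.1 0;0 -0.24 0.1 0;0 -0.24 0.1 0' && python3 - <<'E'
from h import *
import cv2
st=robot.read_state(); im=robot.capture("wrist"); cv2.imwrite("pics/w1.png",im)
np.save("w1.npy",np.r_[st["eef_pos"],st["orientation"]])
for n in ["tilt_knob","shoe_stand","shoe_toe"]: print(n,[(d["at"],d["conf"]) for d in robot.boxes_of(n,"wrist")])
print(st["eef_pos"],st["orientation"],st["qpos"])
E
```

```text
t: 3.0
eef_pos: [0.601, 0.2507, 0.3256]
orientation: [-180.0, -0.0, 59.6]
wrist_force: [0.5, -0.9, 0.4]
grip_width: 0.0855
finger_force: 0.0
t: 3.3
eef_pos: [0.546, 0.2791, 0.3001]
orientation: [-179.9, 0.1, 59.3]
wrist_force: [0.7, 0.3, -0.5]
grip_width: 0.0854
finger_force: 0.0
tilt_knob [([0.6212, 0.2981, 0.0821], 0.55)]
shoe_stand [([0.6574, 0.1987, 0.1202], 0.73)]
shoe_toe [([0.6703, 0.187, 0.1395], 0.76)]
[0.54603127 0.27910371 0.30008631] [-1.79866809e+02  1.47467936e-01  5.93325771e+01] [2.05691809e+01 1.80696079e+01 7.63760457e+01 1.15556546e-02
 8.57527245e+01 5.12358994e+01]
```

View pics/w1.png

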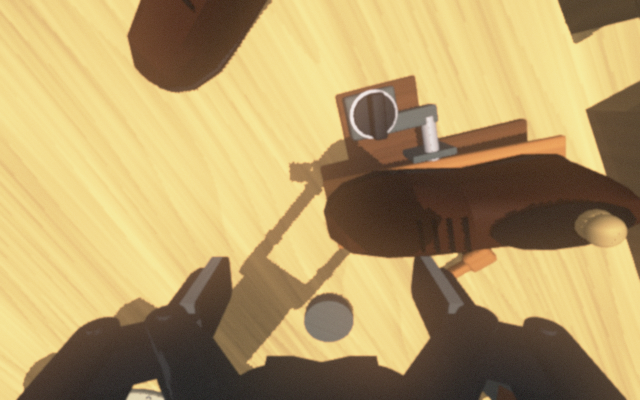

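The wrist picture shows the knob's disc at about (373,113) with a dark, near-vertical bar. The shoe lies along the image x axis with its toe at (330,205). I'll measure the bar in an enlarged crop.

```bash
python3 - <<'E'
import cv2
im=cv2.imread("pics/w1.png")
o=cv2.resize(im[60:200,320:460],(600,600),interpolation=cv2.INTER_CUBIC)
o=cv2.convertScaleAbs(o,alpha=1.6,beta=10)
cv2.imwrite("pics/w1c.png",o)
E
```

```text
(no output)
```

View pics/w1c.png

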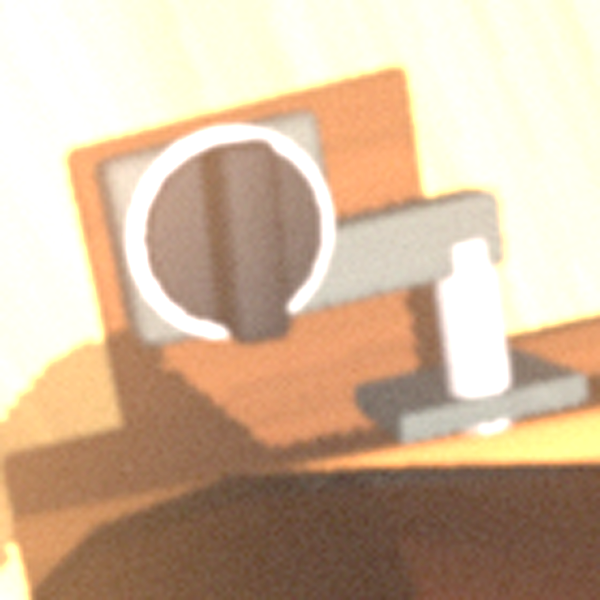

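```bash
cat >> h.py <<'E'
def wcam(f):
    a=np.load(f); return cam("wrist",dict(eef_pos=a[:3],orientation=a[3:]))
E
python3 - <<'E'
from h import *
c=wcam("w1.npy"); P=lambda x,y:(320+x*140/600,60+y*140/600)
a=lambda p,z:at_z(c,*P(*p),z)
def seg(n,p,q,z):
    A,B=a(p,z),a(q,z); d=B-A; print(n,A.round(4),B.round(4),((A+B)/2).round(4),np.hypot(*d[:2]).round(4),np.degrees(np.arctan2(d[1],d[0])).round(1))
seg("bar",(263,316),(247,143),.103)
seg("barL",(235,318),(220,145),.103)
seg("ring",(230,332),(232,132),.068)
seg("ext edge",(72,155),(405,70),.014)
W=lambda u,v:((u-320)*600/140,(v-60)*600/140)
seg("plate edge",W(440,162),W(563,137),.055)
E
```

```text
bar [0.6199 0.2859 0.103 ] [0.6343 0.3218 0.103 ] [0.6271 0.3039 0.103 ] 0.0386 68.1
barL [0.6141 0.2888 0.103 ] [0.6289 0.3245 0.103 ] [0.6215 0.3067 0.103 ] 0.0386 67.4
ring [0.6143 0.2799 0.068 ] [0.6375 0.3232 0.068 ] [0.6259 0.3015 0.068 ] 0.0491 61.8
ext edge [0.6027 0.3374 0.014 ] [0.6949 0.3093 0.014 ] [0.6488 0.3234 0.014 ] 0.0964 -16.9
plate edge [0.6693 0.2121 0.055 ] [0.8029 0.167  0.055 ] [0.7361 0.1895 0.055 ] 0.141 -18.7
```

```bash
python3 -m jog '0.24 0.225 0 -0.047;0.24 0.225 0 -0.047;0.24 0.225 0.3 -0.047;0.24 0.225 0.4 -0.047;0.24 0.225 0.4 -0.047' 0.6 && python3 -m jog '0 0 0 0;0 0 0 0;0 0 0 0'; python3 - <<'E'
from h import *
st=robot.read_state(); print(st["eef_pos"],st["orientation"])
R=Ro.from_euler("xyz",st["orientation"],degrees=True).as_matrix()
print("shift units to knob",R.T@(np.array([.6255,.3025,.097])-st["eef_pos"])/.25)
E
```

```text
t: 4.0
eef_pos: [0.6238, 0.2977, 0.1931]
orientation: [-179.3, 0.7, 67.5]
wrist_force: [-1.1, -1.2, -0.3]
grip_width: 0.0515
finger_force: 0.0
t: 4.3
eef_pos: [0.6296, 0.3013, 0.2053]
orientation: [179.7, -0.3, 67.6]
wrist_force: [-0.1, -0.3, 0.6]
grip_width: 0.0513
finger_force: 0.0
[0.62955899 0.30131277 0.2053385 ] [179.68348507  -0.2763687   67.62052153]
shift units to knob [-0.00388068 -0.01921481  0.43324079]
```

```bash
python3 -m jog '0 -0.018 0.1 0;0 -0.018 0.2 0;0 -0.018 0.3 0;0 -0.018 0.38 0;0 -0.018 0.42 0' && python3 -m jog '0 0 0 0;0 0 0 0;0 0 0 0;0 0 0 0;0 0 0 0' 0 40
```

```text
t: 4.8
eef_pos: [0.6237, 0.3027, 0.0965]
orientation: [179.9, -0.0, 67.6]
wrist_force: [-0.1, -0.2, 0.1]
grip_width: 0.0511
finger_force: 0.0
t: 5.3
eef_pos: [0.6255, 0.3026, 0.0984]
orientation: [179.7, -0.2, 67.6]
wrist_force: [3.1, -1.9, 5.4]
grip_width: 0.013
finger_force: 43.3
```

```bash
python3 -m jog '0 0 0 0.04;0 0 0 0.08;0 0 0 0.12;0 0 0 0.16;0 0 0 0.2' && python3 -m jog '0 0 0 0.04;0 0 0 0.08;0 0 0 0.12;0 0 0 0.16;0 0 0 0.2' && python3 -m jog '0 0 0 0.04;0 0 0 0.07;0 0 0 0.07;0 0 0 0.07;0 0 0 0.07'; python3 - <<'E'
from h import *
import cv2
cv2.imwrite("pics/side1.png",cv2.resize(robot.capture("side")[180:310,190:340],(690,598),interpolation=cv2.INTER_CUBIC))
E
```

```text
t: 5.8
eef_pos: [0.6259, 0.3023, 0.0984]
orientation: [179.8, -0.3, 31.4]
wrist_force: [4.7, -2.8, 4.8]
grip_width: 0.0133
finger_force: 43.3
t: 6.3
eef_pos: [0.6261, 0.3018, 0.0984]
orientation: [180.0, -0.4, -4.6]
wrist_force: [4.4, -4.0, 5.4]
grip_width: 0.0131
finger_force: 43.3
t: 6.8
eef_pos: [0.6261, 0.3016, 0.0984]
orientation: [-179.9, -0.4, -17.0]
wrist_force: [4.4, -4.9, 5.7]
grip_width: 0.0133
finger_force: 43.3
```

View pics/side1.png

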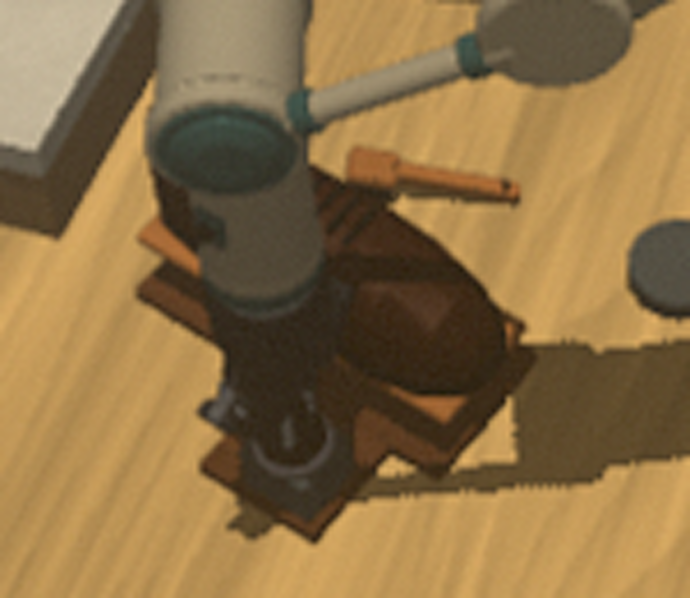

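```bash
python3 -m jog '0 0 0 0;0 0 0 0;0 0 0 0' 0.6 && python3 -m jog '0 0 -0.2 0;0 0 -0.4 0;0 0 -0.6 0;0 0 -0.8 0;0 0 -0.98 0' && python3 - <<'E'
from h import *
import cv2
st=robot.read_state(); im=robot.capture("wrist"); cv2.imwrite("pics/w2.png",im)
np.save("w2.npy",np.r_[st["eef_pos"],st["orientation"]])
E
python3 -m jog '0.07 1 0 0;0.07 1 0 0;0.07 1 0 0;0.07 1 0 0;0.07 1 0 0' 1 && python3 -m jog '0.07 0.98 0 -0.14;0.07 0.98 0 -0.14;0.07 0.98 0 -0.14;0.07 0.98 0 -0.14;0.07 0.98 0 -0.14' && python3 -m jog '0 0 0 0;0 0 0 0' && python3 - <<'E'
from h import *
import cv2
st=robot.read_state(); im=robot.capture("wrist"); cv2.imwrite("pics/w3.png",im)
np.save("w3.npy",np.r_[st["eef_pos"],st["orientation"]])
for n in ["brush","brush_holder","dauber"]: print(n,[(d["at"],d["conf"]) for d in robot.boxes_of(n,"wrist")])
print(st["eef_pos"],st["orientation"])
a=cv2.imread("pics/w2.png"); cv2.imwrite("pics/w23.png",cv2.resize(np.vstack([a[:],im[:]]),(640,600)) if 0 else np.vstack([cv2.resize(a,(480,300)),cv2.resize(im,(480,300))]))
E
```

```text
t: 7.15
eef_pos: [0.6223, 0.3027, 0.0956]
orientation: [180.0, 0.1, -17.0]
wrist_force: [-0.6, -0.1, -0.8]
grip_width: 0.0512
finger_force: 0.0
t: 7.65
eef_pos: [0.6226, 0.3029, 0.3436]
orientation: [-180.0, 0.0, -16.9]
wrist_force: [0.8, -0.5, 0.4]
grip_width: 0.0513
finger_force: 0.0
t: 8.2
eef_pos: [0.566, 0.0577, 0.3405]
orientation: [180.0, 0.1, -16.9]
wrist_force: [0.4, 0.0, 0.2]
grip_width: 0.0855
finger_force: 0.0
t: 8.7
eef_pos: [0.5134, -0.1733, 0.3407]
orientation: [-179.9, 0.0, 8.3]
wrist_force: [1.1, -0.1, 0.2]
grip_width: 0.0858
finger_force: 0.0
t: 8.9
eef_pos: [0.5138, -0.1729, 0.3405]
orientation: [-179.9, 0.0, 8.1]
wrist_force: [0.4, 1.0, 0.6]
grip_width: 0.0855
finger_force: 0.0
brush [([0.4096, -0.204, 0.0384], 0.92), ([0.2033, -0.2723, 0.0392], 0.9), ([0.5774, -0.2118, 0.1321], 0.7)]
brush_holder []
dauber [([0.6367, 0.0369, 0.0273], 0.88)]
[ 0.51384042 -0.17290337  0.34052674] [-1.79900595e+02  4.78241199e-02  8.08205889e+00]
```

View pics/w23.png

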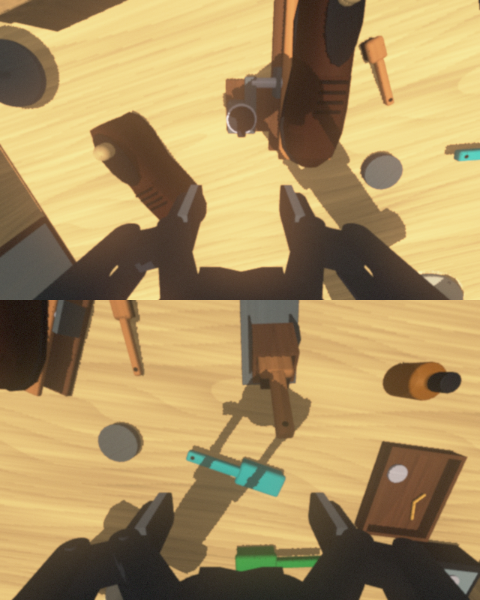

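Top view: the plate appears along the stand with the toe up at the level knob. Bottom view: the brown brush handle runs from full-resolution px (370,75) to its tail at (380,182). The turquoise brush lies at (315,225) and the green one at (370,345).

```bash
python3 - <<'E'
from h import *
import cv2
from scipy.optimize import least_squares
c=wcam("w3.npy")
ms=robot.outline_of("brush","wrist")
for d in ms:
    vs,us=np.nonzero(d["mask"]); print(d["conf"],us.min(),us.max(),vs.min(),vs.max())
m=[d["mask"] for d in ms if d["mask"][140,360:395].any()][0]
rows=range(100,176,5); E=[]
for v in rows:
    u=np.nonzero(m[v])[0]; E.append((v,u.min(),u.max()))
print(E); vmax=np.nonzero(m)[0].max()
def pts(x,y,yw):
    R=Ro.from_euler("zy",[yw,np.radians(50)]).as_matrix(); return np.array([x,y,.136]),R
def res(p):
    o,R=pts(*p); r=[]
    A,B=proj(c,[o+R@[-60,0,0]*np.array(1e-3),o+R@[20,0,0]*np.array(1e-3)]) if 0 else proj(c,np.array([o+R@np.array(q) for q in [(-.06,0,.0),(.02,0,.0)]]))
    for v,l,h in E:
        r.append(A[0]+(B[0]-A[0])*(v-A[1])/(B[1]-A[1])-(l+h)/2)
    T=proj(c,np.array([o+R@np.array([-.07,s*.011,k*.008]) for s in(-1,1) for k in(-1,1)])); r.append(3*(T[:,1].max()-vmax-.5))
    return r
s=least_squares(res,[.59,-.21,.1]); print(s.x,np.degrees(s.x[2]),s.cost,vmax)
# turquoise/green on counter
for d in ms:
    vs,us=np.nonzero(d["mask"])
    print([at_z(c,u,v,.03)[:2].round(3).tolist() for u,v in [(us.min(),vs[us==us.min()][0]),(us.max(),vs[us==us.max()][0]),(us[vs==vs.min()][0],vs.min()),(us[vs==vs.max()][0],vs.max())]])
# plate check from w2
E
```

```text
0.81 344 392 74 183
0.8 314 425 328 360
0.68 249 380 199 261
[(100, np.int64(346), np.int64(390)), (105, np.int64(347), np.int64(387)), (110, np.int64(347), np.int64(386)), (115, np.int64(347), np.int64(385)), (120, np.int64(361), np.int64(383)), (125, np.int64(361), np.int64(384)), (130, np.int64(362), np.int64(385)), (135, np.int64(363), np.int64(386)), (140, np.int64(363), np.int64(387)), (145, np.int64(364), np.int64(387)), (150, np.int64(365), np.int64(388)), (155, np.int64(365), np.int64(389)), (160, np.int64(366), np.int64(390)), (165, np.int64(366), np.int64(391)), (170, np.int64(368), np.int64(392)), (175, np.int64(368), np.int64(392))]
[ 0.57573428 -0.21428379  0.15037131] 8.615641550812862 13.422242647058678 183
[[0.621, -0.187], [0.512, -0.273], [0.625, -0.195], [0.486, -0.246]]
[[0.183, -0.207], [0.226, -0.391], [0.231, -0.238], [0.16, -0.217]]
[[0.425, -0.078], [0.405, -0.277], [0.439, -0.083], [0.362, -0.261]]
```

```bash
python3 - <<'E'
from h import *
import cv2
from scipy.optimize import least_squares
from scipy.spatial import ConvexHull
c=wcam("w3.npy"); 
E=np.array([(120,361,383),(125,361,384),(130,362,385),(135,363,386),(140,363,387),(145,364,387),(150,365,388),(155,365,389),(160,366,390),(165,366,391),(170,368,392),(175,368,392)])
def sil(p):
    R=Ro.from_euler("zy",[p[2],0]).as_matrix()@Ro.from_euler("y",50,degrees=True).as_matrix(); o=np.array([p[0],p[1],.136])
    q=np.array([o+R@np.array([x,s*.011,k*.008]) for x in(-.07,.03) for s in(-1,1) for k in(-1,1)])
    m=np.zeros((400*8,640*8),np.uint8); h=cv2.convexHull((proj(c,q)*8).astype(np.int32)); return h[:,0]/8
def edges(p):
    h=sil(p); r=[]
    for v,l,u in E:
        xs=[]
        for a,b in zip(h,np.roll(h,-1,0)):
            if (a[1]-v-.5)*(b[1]-v-.5)<0: xs.append(a[0]+(b[0]-a[0])*(v+.5-a[1])/(b[1]-a[1]))
        r+= [min(xs)-l,max(xs)-u-1] if len(xs)==2 else [20,20]
    return np.r_[r,3*(h[:,1].max()-184)]
s=least_squares(edges,[.576,-.214,.14],diff_step=2e-3); print(s.x,np.degrees(s.x[2]),s.fun.round(1))
st=robot.read_state(); R=Ro.from_euler("xyz",st["orientation"],degrees=True).as_matrix()
x,y,w=s.x; d=-.015
g=np.array([x,y,.136])+d*np.array([np.cos(w)*.643,np.sin(w)*.643,-.766]); print(g, st["eef_pos"],st["orientation"])
print("units",R.T@(g+[0,0,.003]-st["eef_pos"])/.25)
E
```

```text
[ 0.5751426  -0.21687173  0.13892841] 7.960011451923125 [-0.4  1.9  0.1  1.6 -0.5  1.4 -1.   1.1 -0.6  0.9 -1.2  1.6 -1.7  1.3
 -1.3  1.1 -1.8  0.8 -1.4  0.5 -2.9  0.3 -2.5  0.1  0. ]
[ 0.56559053 -0.21820739  0.14749   ] [ 0.51471727 -0.17080795  0.34117231] [-1.79975552e+02 -2.55284817e-03  8.36583066e+00]
units [0.17370856 0.21751254 0.76264423]
```

```bash
python3 -m jog '0.174 0.217 0 0;0.174 0.217 0 0;0.174 0.217 0.15 0;0.174 0.217 0.3 0;0.174 0.217 0.4 0' 0.8 && python3 -m jog '0 0 0.1 0;0 0 0.2 0;0 0 0.3 0;0 0 0.36 0;0 0 0.36 0' && python3 -m jog '0 0 0 0;0 0 0 0;0 0 0 0;0 0 0 0;0 0 0 0' 0 70
```

```text
t: 9.65
eef_pos: [0.5649, -0.218, 0.2385]
orientation: [-179.9, 0.1, 8.3]
wrist_force: [0.1, -0.8, 0.1]
grip_width: 0.0684
finger_force: 0.0
t: 10.15
eef_pos: [0.5641, -0.2177, 0.1488]
orientation: [-179.8, 0.3, 8.3]
wrist_force: [-0.2, -0.1, 0.4]
grip_width: 0.0685
finger_force: 0.0
t: 10.65
eef_pos: [0.5657, -0.2198, 0.1525]
orientation: [180.0, -0.1, 8.3]
wrist_force: [-1.0, 1.0, 5.3]
grip_width: 0.0213
finger_force: 68.5
```

```bash
python3 -m jog '-0.032 0 -0.038 0;-0.064 0 -0.077 0;-0.096 0 -0.115 0;-0.128 0 -0.153 0;-0.16 0 -0.192 0' && python3 -m jog '-0.032 0 -0.038 0;-0.064 0 -0.077 0;-0.096 0 -0.115 0;-0.128 0 -0.153 0;-0.16 0 -0.192 0' && python3 -m jog '-0.032 0 -0.2 0;-0.032 0 -0.2 0;-0.032 0 -0.2 0;-0.032 0 -0.2 0' && python3 - <<'E'
from h import *
import cv2
s=robot.capture("side"); cv2.imwrite("pics/side2.png",cv2.resize(s[60:260,240:460],(660,600)))
m=robot.outline_of("brush","side")
for d in m:
    v,u=np.nonzero(d["mask"]); print(d["conf"],u.min(),u.max(),v.min(),v.max())
E
```

```text
t: 11.15
eef_pos: [0.525, -0.2258, 0.2004]
orientation: [180.0, -0.0, 8.2]
wrist_force: [3.1, 1.3, -0.9]
grip_width: 0.0211
finger_force: 68.4
t: 11.65
eef_pos: [0.485, -0.2313, 0.2478]
orientation: [-180.0, 0.0, 8.2]
wrist_force: [-0.3, 0.3, -0.5]
grip_width: 0.021
finger_force: 68.2
t: 12.05
eef_pos: [0.4775, -0.2321, 0.2965]
orientation: [-179.9, 0.1, 8.2]
wrist_force: [-0.3, 0.2, -2.4]
grip_width: 0.021
finger_force: 68.9
0.74 348 378 165 204
0.66 320 363 104 144
0.61 419 429 153 197
```

View pics/side2.png

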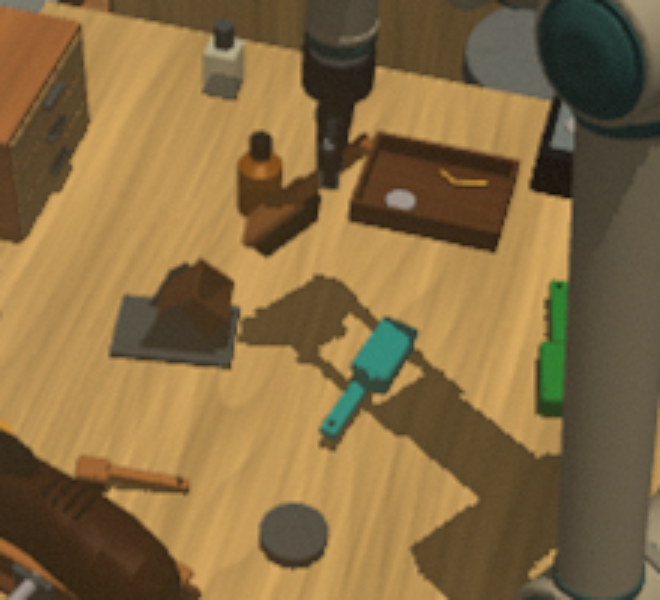

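```bash
python3 -m jog '0 -0.2 0 0;0.1 -0.4 0 0.046;0.3 -0.6 0 0.046;0.484 -0.625 0 0.046;0.484 -0.625 0 0.046' && python3 -m jog '0 0 0.15 0;0 0 0.3 0;0 0 0.45 0;0 0 0.58 0;0 0 0.58 0' && python3 -m jog '0 0 0 0;0 0 0 0' - 25; python3 - <<'E'
from h import *
import cv2
s=robot.capture("scene"); cv2.imwrite("pics/sc2.png",cv2.resize(s[170:320,210:410],(800,600),interpolation=cv2.INTER_CUBIC))
print(robot.read_state()["eef_pos"])
E
```

```text
t: 12.65
eef_pos: [0.5779, -0.0573, 0.2959]
orientation: [-179.9, -0.0, 0.1]
wrist_force: [-1.5, 0.1, -1.7]
grip_width: 0.021
finger_force: 69.3
t: 13.15
eef_pos: [0.5712, -0.0593, 0.1464]
orientation: [-179.8, 0.8, -0.0]
wrist_force: [-0.6, 0.8, -1.4]
grip_width: 0.021
finger_force: 69.1
t: 13.35
eef_pos: [0.5769, -0.0607, 0.1539]
orientation: [180.0, -0.2, -0.0]
wrist_force: [0.7, -0.3, -2.0]
grip_width: 0.0211
finger_force: 69.2
[ 0.57705215 -0.06077631  0.15427897]
```

View pics/sc2.png

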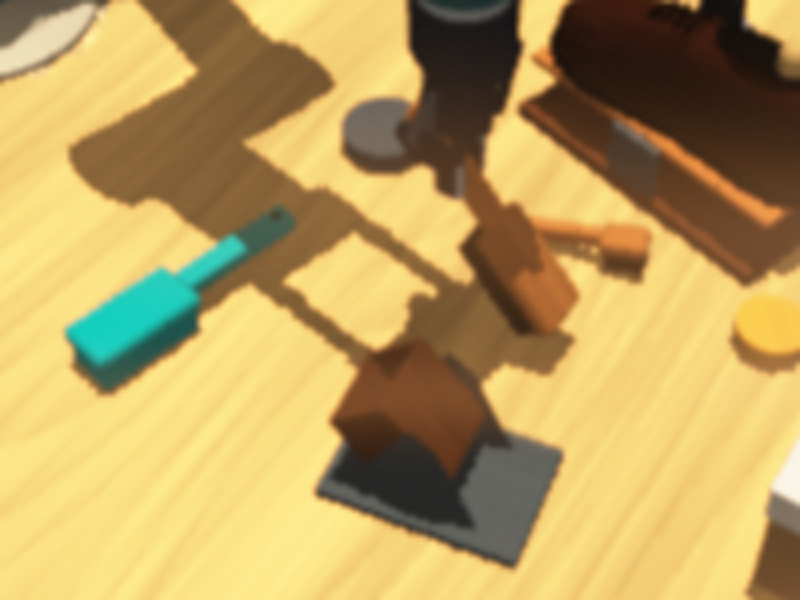

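```bash
python3 -m jog '0 0 0.084 0;-0.044 0 0.11 0;-0.086 0 0.14 0;-0.126 0 0.174 0;-0.162 0 0.211 0' 0 25 && python3 -m jog '0 0 0 0' && python3 -m jog '-0.032 0 0.04 0;-0.061 0 0.083 0;-0.086 0 0.128 0;-0.108 0 0.175 0;-0.108 0 0.175 0'; python3 - <<'E'
from h import *
import cv2
s=robot.capture("side"); cv2.imwrite("pics/s3.png",cv2.resize(s[130:230,270:410],(784,560),interpolation=cv2.INTER_CUBIC))
E
```

```text
t: 13.9
eef_pos: [0.538, -0.0609, 0.1031]
orientation: [179.9, -0.5, -0.0]
wrist_force: [-0.5, 0.0, 5.3]
grip_width: 0.0209
finger_force: 65.2
t: 14.0
eef_pos: [0.5358, -0.0607, 0.1017]
orientation: [179.9, -0.2, -0.1]
wrist_force: [-3.2, 0.7, 5.3]
grip_width: 0.021
finger_force: 65.0
t: 14.5
eef_pos: [0.5084, -0.0606, 0.0565]
orientation: [180.0, -0.1, -0.1]
wrist_force: [-2.9, -0.5, 4.1]
grip_width: 0.0211
finger_force: 62.8
```

View pics/s3.png

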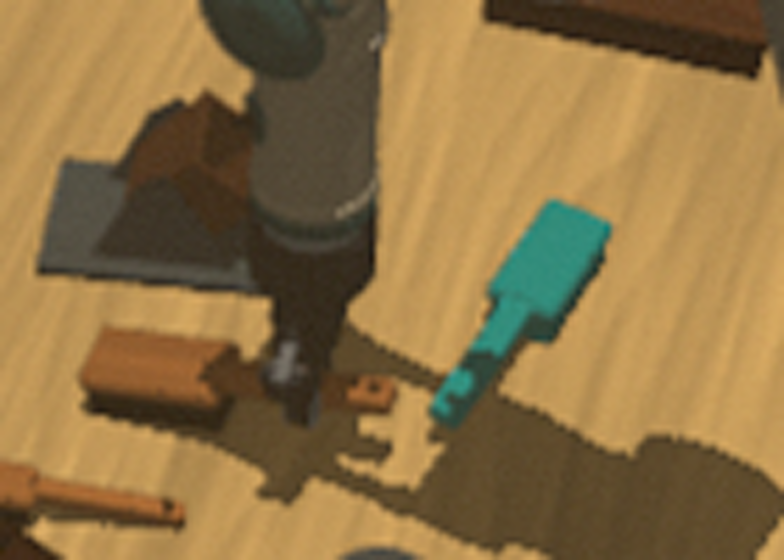

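The picture shows the brush nearly level on the counter: head at crop (155,370), tail at (375,390), clear of the turquoise look-alike. I'll finish pressing it flat, then regrip firmer.

```bash
python3 -m jog '-0.016 0 0.05 0;-0.03 0 0.094 0;-0.03 0 0.098 0;-0.03 0 0.098 0' && python3 -m jog '0 0 0 0;0 0 0 0;0 0 0 0' 0.5 && python3 -m jog '0.03 0 0 0;0.06 0 0 0;0.06 0 0 0' && python3 -m jog '0 0 0 0;0 0 0 0;0 0 0 0;0 0 0 0' 0 100
```

```text
t: 14.95
eef_pos: [0.503, -0.061, 0.0329]
orientation: [179.9, -0.2, -0.1]
wrist_force: [-0.7, -1.5, 5.3]
grip_width: 0.0213
finger_force: 63.3
t: 15.25
eef_pos: [0.5007, -0.0604, 0.0314]
orientation: [180.0, -0.0, -0.0]
wrist_force: [-0.1, 0.6, 0.2]
grip_width: 0.0429
finger_force: 0.0
t: 15.55
eef_pos: [0.5175, -0.0607, 0.0314]
orientation: [180.0, -0.1, -0.0]
wrist_force: [-0.4, 0.0, -1.3]
grip_width: 0.0428
finger_force: 0.0
t: 15.95
eef_pos: [0.5154, -0.0604, 0.0313]
orientation: [180.0, -0.0, -0.1]
wrist_force: [0.5, 0.6, 0.2]
grip_width: 0.0206
finger_force: 97.6
```

```bash
python3 -m jog '0 0 -0.2 0;0 0 -0.4 0;0 0 -0.6 0;0 0 -0.8 0;0 0 -1 0' && python3 -m jog '-0.05 -0.1 0 0;-0.106 -0.25 0 0;-0.106 -0.4 0 0;-0.106 -0.57 0 0;-0.106 -0.57 0 0' && python3 -m jog '0 -0.12 0 0.03;0 -0.27 0 0.06;0 -0.42 0 0.094;0 -0.568 0 0.094;0 -0.568 0 0.094' && python3 -m jog '0 0 0 0;0 0 0 0;0 0 0 0' && python3 - <<'E'
from h import *
import cv2
st=robot.read_state();print(st["eef_pos"],st["orientation"])
for n in ["side","scene"]:
    cv2.imwrite(f"pics/f_{n}.png",robot.capture(n))
    c=cam(n)
    for d in robot.outline_of("brush",n):
        v,u=np.nonzero(d["mask"]); pt=np.c_[u,v].astype(np.float32); r=cv2.minAreaRect(pt)
        print(n,d["conf"],cv2.boxPoints(r).round(1).tolist())
    w=np.radians(st["orientation"][2]); x=np.array([np.cos(w),np.sin(w),0]);y=np.array([-x[1],x[0],0]); o=st["eef_pos"]-[0,0,.003]
    for nm,q in dict(tail=(-.07,0,0),h1=(.035,-.025,.008),h2=(.035,.025,.008),tipR=(.13,-.025,.008),tipL=(.13,.025,.008),tipRb=(.13,-.025,-.03),tipLb=(.13,.025,-.03)).items():
        print(nm,proj(c,o+q[0]*x+q[1]*y+[0,0,q[2]])[0].round(1))
E
```

```text
t: 16.45
eef_pos: [0.5144, -0.0602, 0.2828]
orientation: [-180.0, 0.1, -0.0]
wrist_force: [0.7, -0.2, -1.2]
grip_width: 0.0203
finger_force: 98.3
t: 16.95
eef_pos: [0.4878, 0.0866, 0.2808]
orientation: [-179.8, 0.1, 0.3]
wrist_force: [0.5, -0.8, -2.0]
grip_width: 0.0202
finger_force: 98.5
t: 17.45
eef_pos: [0.4887, 0.2274, 0.2804]
orientation: [-179.9, 0.1, -16.7]
wrist_force: [-0.6, -0.6, -0.3]
grip_width: 0.0208
finger_force: 98.7
t: 17.75
eef_pos: [0.4892, 0.2228, 0.2811]
orientation: [180.0, 0.0, -17.1]
wrist_force: [0.8, -0.2, -1.5]
grip_width: 0.0203
finger_force: 98.7
[0.48921743 0.22282274 0.28105678] [ 1.79951785e+02  1.14666248e-02 -1.70556396e+01]
side 0.97 [[417.3999938964844, 198.39999389648438], [420.3999938964844, 153.60000610351562], [436.29998779296875, 154.60000610351562], [433.29998779296875, 199.5]]
side 0.56 [[342.8999938964844, 200.60000610351562], [368.0, 163.0], [380.0, 171.0], [354.8999938964844, 208.60000610351562]]
tail [324.2 234.7]
h1 [297.9 209.6]
h2 [287.3 221.4]
tipR [270.8 194.9]
tipL [259.8 206.1]
tipRb [271.6 203.3]
tipLb [260.9 214.5]
scene 0.84 [[224.5, 252.6999969482422], [278.20001220703125, 216.8000030517578], [288.5, 232.3000030517578], [234.8000030517578, 268.20001220703125]]
scene 0.69 [[328.5, 121.0999984741211], [338.0, 105.4000015258789], [386.1000061035156, 134.1999969482422], [376.6000061035156, 150.0]]
scene 0.59 [[148.0, 256.0], [193.0, 211.0], [205.5, 223.5], [160.5, 268.5]]
scene 0.47 [[295.0, 193.0], [315.0, 193.0], [315.0, 212.0], [295.0, 212.0]]
tail [334.4 112.2]
h1 [351.1 125.4]
h2 [362.4 120.2]
tipR [373.3 138.3]
tipL [384.6 132.5]
tipRb [371.9 148.9]
tipLb [383.1 143.1]
```

```bash
python3 -m jog '0 0 0.06 0;0 0 0.12 0;0 0 0.18 0;0 0 0.22 0;0 0 0.245 0' && python3 -m jog '0 0 0 0;0 0 0 0;0 0 0 0;0 0 0 0;0 0 0 0' && python3 - <<'E'
from h import *
import cv2
st=robot.read_state();print(st["eef_pos"],st["orientation"],st["wrist_force"])
n="scene"; robot.capture(n); c=cam(n)
for d in robot.outline_of("brush",n):
    v,u=np.nonzero(d["mask"]); r=cv2.minAreaRect(np.c_[u,v].astype(np.float32)); print(d["conf"],cv2.boxPoints(r).round(1).tolist())
w=np.radians(st["orientation"][2]); x=np.array([np.cos(w),np.sin(w),0]);y=np.array([-x[1],x[0],0]); o=st["eef_pos"]-[0,0,.003]
for p in (-12,0,12):
    P=np.radians(p); X=x*np.cos(P)+[0,0,np.sin(P)]; Z=np.cross(X,y)
    print(p,[proj(c,o+q[0]*X+q[1]*y+q[2]*Z)[0].round(1).tolist() for q in [(-.07,0,0),(.13,-.025,.008),(.13,.025,.008),(.13,-.025,-.03)]])
E
```

```text
t: 18.45
eef_pos: [0.489, 0.2238, 0.2192]
orientation: [180.0, 0.0, -17.0]
wrist_force: [0.2, 0.6, -0.6]
grip_width: 0.0206
finger_force: 98.8
t: 18.95
eef_pos: [0.4895, 0.2242, 0.2204]
orientation: [-180.0, -0.0, -17.0]
wrist_force: [0.0, -0.6, -1.1]
grip_width: 0.0203
finger_force: 98.8
[0.48945102 0.22420543 0.22039803] [-1.79975910e+02 -4.56397455e-02 -1.69641315e+01] [ 0.0353346  -0.60420308 -1.13374759]
0.86 [[328.3999938964844, 138.39999389648438], [338.0, 122.4000015258789], [384.6000061035156, 150.39999389648438], [375.0, 166.39999389648438]]
0.7 [[147.0, 256.0], [192.5, 210.5], [206.0, 224.0], [160.5, 269.5]]
-12 [[334.5, 124.4], [370.4, 161.8], [381.2, 155.9], [367.4, 170.0]]
0 [[334.1, 128.0], [371.5, 154.8], [382.5, 148.9], [370.3, 164.7]]
12 [[334.2, 131.8], [371.3, 146.9], [382.5, 141.1], [372.0, 158.1]]
```

```bash
python3 -c "
from station import robot
print(robot.close_job())"
```

```text
the job is handed in; nothing more can be done
None
```

I turned the knob about 85° to level the plate, then handed the job in at about 19 s with the brush held level over the toe, in line with the shoe and about 5 cm above it; the hand-in returned no verdict.

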